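# Chock the bottle dolly and lift its drawbar off the parking ball

## Task

The small bottle dolly is hitched to the parking ball on the deck. First chock it: bring the loose wheel chock nose first under the dolly's orange front rail, flat on the deck and square in front of the front wheel on the robot's side, until it sits snug against the tyre, and let go of it. Then pull the coupler's red spring latch tab out sideways, and while it is held out lift the drawbar by it off the ball; finish still holding it up, with the coupler at least 60 mm above where it sat, resting on nothing but your grip, and without disturbing the bottles standing on the deck or the chock.

Things in the scene. Friction and masses are not known exactly. Their poses are not given: they have to be found in the camera images.
- ball_mount: fixed parking ball: 50 mm steel ball, centre 95 mm up, on a 22 mm neck, blue post and dark 110 mm square base plate. Origin: on the deck (z = 0) below the ball's centre. +y points level from the ball along the drawbar to the dolly, +x sideways to the latch tab's side (away from the robot), z up. Mount and dolly share these axes; place and yaw (within 0.3 rad) vary from start to start.
- dolly: the fixed bottle dolly; same origin and axes as ball_mount. Orange front rail x -180 to 180 mm, front face at y = 310 mm, 12 mm thick, from 60 to 130 mm above the deck. Behind it a ply platform 236 mm wide, top at 140 mm, to y = 690 mm, with a tote of bottles from y = 395 mm on, top at 270 mm. The wheels stand outboard of the platform, the front ones behind the rail ends.
- wheel_foot (a point): point on the deck (z = 0) where the dolly's front wheel on the robot's side stands: (-145, 365, 0) mm in the frame of ball_mount, same axes. The wheel is 80 mm in diameter, 32 mm wide, rolls along y, and is fixed. The rail's front face is 55 mm before this point (towards -y); the tyre is reached under the rail.
- chock: loose wheel chock, 0.3 to 0.5 kg, 120 long, 56 wide: black rubber wedge 42 mm high with a 4 mm high nose edge and a 45 degree ramp with yellow ribs; behind it a 16 mm high foot with an upright yellow grip. Origin: centre of the underside; +x to the nose (60 mm ahead), z up. Snug on the tyre, its nose is 21 mm before wheel_foot (towards -y), +x along the dolly's +y.
- chock_nose (a point): middle of the chock's nose edge at its underside, 60 mm ahead of its origin; axes as chock
- chock_grip (a point): point to grip on the chock's yellow grip: 40 mm behind its origin, 70 mm above its underside. The grip is 18 mm thick (along the chock's y), 32 mm long (along x), its top 94 mm above the underside. Axes as chock
- drawbar: drawbar: blue 40 mm square tube with a steel cup-shaped coupler (68 mm wide, top 129 mm up) over the ball, about 0.75 kg. Origin: on its level hinge pin at the dolly, 280 mm along +y from the ball, 98 mm above the deck; axes at first as ball_mount. It only swings up about the pin (about its -x, at most 0.7 rad) and falls back when let go. Locked down while the latch is in.
- coupler (a point): centre of the coupler's cup, on the ball's centre when seated (95 mm above the deck); rises on a 280 mm arc about the hinge pin. Axes as drawbar
- latch (a joint): how far the spring latch is pulled out sideways (along the drawbar's +x, away from the coupler), m: 0 locked (keeper under the ball), 0.022 at its stop; from 0.013 on the keeper clears the ball. Spring: 4 N at 0, about 10 N at 0.018; springs back when let go
- latch_tab (a point): point to grip on the red latch tab: 78 mm to +x of the ball's axis when the latch is in, 130 mm above the deck when seated. The tab is an upright plate 12 mm thick (x), 36 mm wide (y), its top 21 mm above this point, red down to 35 mm below. The coupler's side is 38 mm from its inner face; the spring housing between them has its top 87 mm up. Axes as drawbar; moves with it and the latch
- small_a: bystander, loose: small amber bottle with white cap and label, 56 mm across, 110 mm tall, standing; origin: centre of its underside, z up
- small_b: bystander, loose: small amber bottle with white cap and label, 56 mm across, 110 mm tall, standing; origin: centre of its underside, z up
- small_c: bystander, loose: small amber bottle with white cap and label, 56 mm across, 110 mm tall, standing; origin: centre of its underside, z up
- green_a: bystander, loose: green bottle with black cap, 72 mm across, 170 mm tall, standing; origin: centre of its underside, z up
- green_b: bystander, loose: green bottle with black cap, 72 mm across, 170 mm tall, standing; origin: centre of its underside, z up
- blue_cap: bystander, loose: amber bottle with blue cap, 72 mm across, 170 mm tall, standing; origin: centre of its underside, z up

How it is judged (in metres and radians):
On the way, in this order (a step that is already met when the one before it is completed fails the run):
1. the chock stands on the deck under the front rail, snug and square against the tyre of the wheel on the robot's side, and is let go (y of chock_nose in the frame of wheel_foot between -0.029 and -0.012 m and x of chock_nose in the frame of wheel_foot between -0.015 and 0.015 m and height (world z) of chock_nose between -0.005 and 0.005 m and angle between chock's own z axis and vertical below 0.15 rad and angle between the x axis of chock and the y axis of ball_mount, either way round below 0.2 rad and contact force between chock and the fingers below 0.2 N and linear speed of chock below 0.02 m/s), for 0.3 s.
2. the latch is pulled out sideways, clear of the ball, with the coupler still down on it (value of joint latch above 0.013 m and height (world z) of coupler below 0.105 m), for 0.1 s.
At the end, for the whole second after the job is handed in: Fingers hold the drawbar by over 2 N, still, coupler centre over 151 mm up (95 seated), no loose thing touching it; chock flat on the deck, let go, nose 12 to 29 mm before the wheel's foot (21 = snug), within 15 mm sideways and 0.2 rad of square (all of step 1 and height (world z) of coupler above 0.151 m and angular speed of drawbar below 0.1 rad/s and contact force between drawbar and the fingers above 2 N and contact force between drawbar and chock below 0.3 N and contact force between drawbar and small_a below 0.3 N and contact force between drawbar and small_b below 0.3 N and contact force between drawbar and small_c below 0.3 N and contact force between drawbar and green_a below 0.3 N and contact force between drawbar and green_b below 0.3 N and contact force between drawbar and blue_cap below 0.3 N); the arm keeps its last pose, push and grip.
It fails at once if a bystander bottle is shoved more than 30 mm or tipped (distance of any of small_a, small_b, small_c, green_a, green_b, blue_cap from where it was at the start of the episode above 0.03 m or angle between any of small_a, small_b, small_c, green_a, green_b, blue_cap's own z axis and vertical above 0.35 rad).
It also fails if it takes over 58 s, if anything falls off the work surface, if the arm or the gripper's body presses on something with over 40 N, if the wrist force passes 120 N, or if a joint passes its speed limit or range.

## Robot

A 6-joint arm with a two-finger parallel gripper is mounted at the origin on the work surface. World frame = base frame: x ahead of the robot, y to its left, z up, the work surface at z = 0. Lengths are in mm, angles in rad, forces in N, time in s.
With the tool pointing down it reaches from about 350 to 875 mm from the base axis. Payload 4.2 kg.
Tool frame: the origin (TCP) lies between the finger pads; the fingertips stand 17 mm ahead of it and the grasp point (between the pads) lies 2 mm behind it; z points along the fingers, y is the line along which they close (so a half turn about z gives the same grasp; the last joint's range is limited). The gripper opens to 85 mm and grips with 20 to 120 N. Pads are 22 mm wide; open, the fingers measure 114 mm over their backs; the gripper's body (76 mm by 85 mm) begins 54 mm behind the grasp point. The pads swing forward as they close: fully open they stand 13 mm farther back than shut.
Start: joints at [-0.946, 0.385, 0.008, 0, -1.194, -0.259], TCP at [223.574, -583.621, 248.312] pointing down, gripper open.
Joint ranges: [-3.14, 3.14], [-1.21, 2.06], [-1.07, 1.41], [-3.16, 2.05], [-2.99, -0.16], [-3.1, 3.1]. Speed limits (rad/s): [2.79, 2.79, 3.14, 3.14, 3.14, 3.14].

## Interface

Orientations are given as a unit quaternion [x, y, z, w].
In Python, from bench import arm, optics gives the robot as it stands (arm), with the cameras (optics).
- The arm moves only by the shell command python3 jog.py FILE [OPENING], which reads ROWS from the file FILE. ROWS is one flat JSON list of numbers that holds 1 to 10 rows one after another, with no inner brackets; each row has 6 numbers: dx, dy, dz in mm, then a rotation vector rx, ry, rz in rad; each row is the pose to reach, as a shift and turn from the pose commanded when the command began, along the tool's axes at that moment; what a row does not reach only later rows make up. A row lasts 1/10 s, in which the tool goes at most 50 mm and 0.15 rad, less where a joint would pass 70% of its speed; a pose out of reach is approached as far as the arm can. OPENING is the finger opening in mm, set as the command begins (- or left out keeps the last). The fingers move at their own pace and stop on an object; the grip force is fixed at half the most. Time passes only in rows, so rows that do not move let the fingers close. It prints the time, the measured TCP pose, the force, the opening and the grip force at its end. Input that does not fit is refused with a message, and nothing moves.
- arm.read_state(): the state, without advancing time (a new reading comes with each control period).
- optics.get_image(name): name is "side" or "top"; returns the picture (384x512x3 uint8, blue, green, red); there is no depth.
- optics.get_calibration(name): a dict with "K" (3x3 intrinsics, pixels), "D" ([k1, k2, p1, p2, k3] as OpenCV has them; the pictures are not rectified), "rvec" (rotation vector, rad) and "tvec" (3), from world to camera coordinates, as OpenCV has them. Camera axes: x right, y down, z forward; pixel columns grow to the right and rows downward; lengths in mm; the calibration is good to about 2 mm. A picture is of the moment at which its call begins. get_calibration takes no time and is no camera call.
- arm.job_done(): hands the job in; it is judged then, once.
The state is a dict: "clock": time; "joints": joint angles; "joint_vel": joint speeds; "joint_efforts": joint torques, N m; "position": TCP position; "ee_rot": TCP orientation; "contact_force": force on the tool from outside, world axes, zero at the start; "wrist_torque": the same for the moment, N m; "gripper_width": finger opening in mm; "grasp_force": force on a finger pad.
Only numpy, scipy, OpenCV 4.12 (cv2) and the standard library are available. Lean on these libraries where they do the work, as an engineer would, in place of code of your own. Each camera call takes 0.05 s, during which the arm holds its last target. There are 200 camera calls.

## Working session

There is one attempt and no reset: what is moved stays moved. The work goes in short steps, Python scripts to look and compute and a shell command to move; the robot and the scene stay as the last step left them, time stands still between calls to the robot, and variables do not carry over. Pictures are saved under pics/ and viewed, at most 10 in all, crops included, and the job is handed in when it is done.

```bash
ls; mkdir -p pics
python3 - <<'E'
from bench import arm, optics
import cv2
for n in("side","top"):
    cv2.imwrite(f"pics/{n}0.png",optics.get_image(n)); c=optics.get_calibration(n); print(n,c)
s=arm.read_state();print(s)
E
```

```text
bench.py
jog.py
pics
side {'K': array([[489.41312136,   0.        , 256.27991603],
       [  0.        , 489.41312136, 197.97543185],
       [  0.        ,   0.        ,   1.        ]]), 'D': array([-0.06536699,  0.        ,  0.        ,  0.        ,  0.        ]), 'rvec': array([ 0.6298048 , -2.72336563,  1.03587785]), 'tvec': array([ 497.28193957,  291.06894118, 1363.9214131 ])}
top {'K': array([[417.22788146,   0.        , 248.97193888],
       [  0.        , 417.22788146, 191.51828433],
       [  0.        ,   0.        ,   1.        ]]), 'D': array([0.05152554, 0.        , 0.        , 0.        , 0.        ]), 'rvec': array([ 2.21063036, -2.15644931,  0.08116671]), 'tvec': array([ -70.91635885,  591.14132596, 1451.52293193])}
{'clock': 0.1, 'joints': array([-9.46398192e-01,  3.85470623e-01,  6.76709735e-03, -4.10288244e-04,
       -1.19398063e+00, -2.58587596e-01]), 'joint_vel': array([ 0.00105814,  0.00034209,  0.00483945,  0.00178104, -0.00090293,
       -0.00104043]), 'joint_efforts': array([ 1.61556136e-05, -3.93319452e+01,  1.88929278e+01,  4.19797048e+00,
       -2.56563791e-03, -4.82641767e-07]), 'position': array([ 223.40163033, -583.19658986,  247.3418549 ]), 'ee_rot': array([-1.81812657e-01,  9.83332716e-01,  9.34884084e-04, -2.30928882e-04]), 'contact_force': array([ 0.37374218,  0.15086053, -0.39571429]), 'wrist_torque': array([0.0125112, 0.0381436, 0.0210468]), 'grasp_force': 0.0, 'gripper_width': 85.03956110695975}
```

View pics/side0.png

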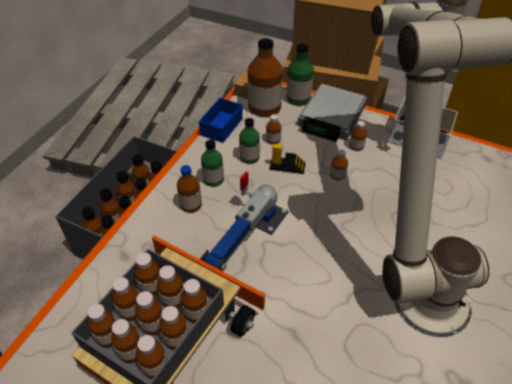

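View pics/top0.png

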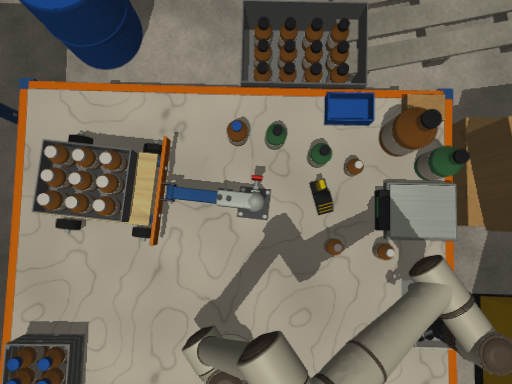

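The side view shows the dolly lower left, the coupler near (262,195), the red tab at (244,180) and the chock near (288,160). In the top view the ball is about (257,202), the tab (257,178) and the chock (321,195), with its grip at the top end. I'll enlarge both for accurate pixels.

Run:
```python
import cv2,numpy as np
t=cv2.imread("pics/top0.png");s=cv2.imread("pics/side0.png")
a=cv2.resize(t[130:255,140:350],None,fx=3.8,fy=3.8,interpolation=cv2.INTER_CUBIC)
cv2.imwrite("pics/tz.png",a)
b=cv2.resize(s[130:345,145:345],None,fx=2.7,fy=2.7,interpolation=cv2.INTER_CUBIC)
cv2.imwrite("pics/sz.png",b)
```

```text
(no output)
```

View pics/tz.png

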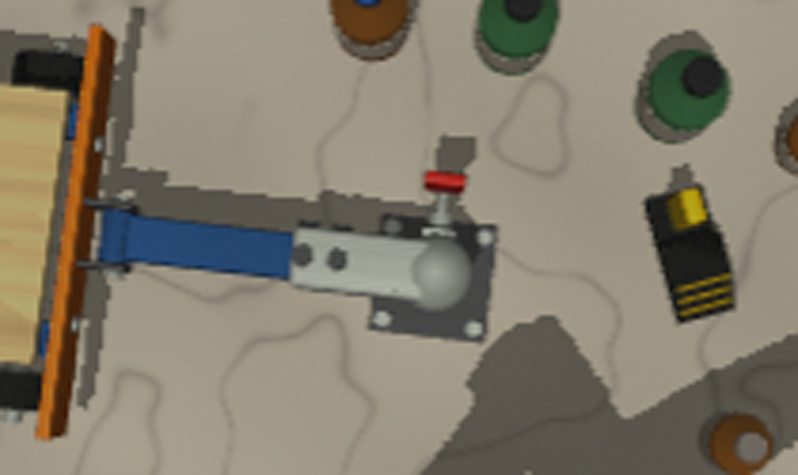

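View pics/sz.png

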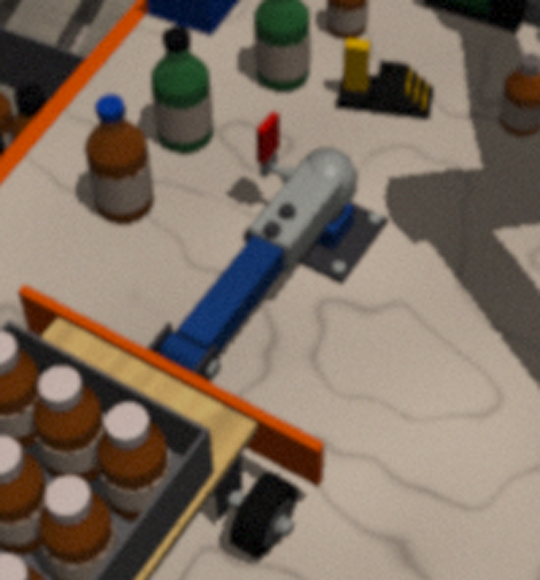

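Crops: the tab top is about (445,181) in the top crop and (268,117) in the side crop. The dome is at (440,272), the rail's right edge runs (115,35)–(63,437), and the chock nose is at (707,314) with its grip top at (690,203). Next I'll fit the model to these.

```bash
cat > h.py <<'E'
import numpy as np,cv2
from bench import arm, optics
from scipy.optimize import least_squares
C={n:optics.get_calibration(n) for n in("side","top")}
def proj(n,P):
    c=C[n];return cv2.projectPoints(np.array(P,float).reshape(-1,1,3),c["rvec"],c["tvec"],c["K"],c["D"])[0].reshape(-1,2)
def W(p,P):
    P=np.array(P,float);c,s=np.cos(p[2]),np.sin(p[2])
    return np.c_[p[0]+c*P[:,0]-s*P[:,1],p[1]+s*P[:,0]+c*P[:,1],P[:,2]]
tz=lambda u,v:((u+.5)/3.8-.5+140,(v+.5)/3.8-.5+130)
sz=lambda u,v:((u+.5)/2.7-.5+145,(v+.5)/2.7-.5+130)
def fit(obs,p0):
    r=lambda p:np.concatenate([proj(n,W(p,[P]))[0]-uv for n,P,uv in obs])
    o=least_squares(r,p0,loss="soft_l1",x_scale=[10,10,.05]);print(np.round(o.x,3))
    for (n,P,uv),e in zip(obs,r(o.x).reshape(-1,2)):print(n,P,np.round(e,1))
    return o.x
def tri(ut,us):
    r=lambda X:np.concatenate([proj("top",[X])[0]-ut,proj("side",[X])[0]-us])
    o=least_squares(r,[500,0,50]);return o.x,o.cost
E
python3 - <<'E'
from h import *
for n in C:
    R=cv2.Rodrigues(C[n]["rvec"])[0];print(n,-R.T@C[n]["tvec"])
for nm,a,b in[("tab top",(445,177),(269,117)),("grip top",(692,203),(357,43)),("dome",(440,268),(332,155)),("nose mid",(707,314),(424,104)),("green near chock cap",(704,75),(285,-20))]:
    print(nm,tri(tz(*a),sz(*b)))
m=fit([("top",(180,310,60),tz(115,33)),("top",(180,322,130),tz(90,25)),("top",(-180,310,60),tz(63,437)),("top",(-180,322,130),tz(37,433)),
("top",(55,-55,8),tz(497,228)),("top",(-55,-55,8),tz(485,342)),("top",(-55,55,8),tz(368,330)),("top",(78,0,151),tz(445,178)),
("side",(180,310,130),sz(22,287)),("side",(-180,310,130),sz(323,447)),("side",(-180,310,60),sz(321,487)),("side",(78,0,151),sz(269,117)),
("side",(-55,-55,8),sz(386,223)),("side",(-55,55,8),sz(343,283))],[570,0,-.1])
c=fit([("top",(-40,0,94),tz(692,203)),("top",(60,28,4),tz(735,305)),("top",(60,-28,4),tz(680,322)),("top",(-60,-28,16),tz(645,202)),
("side",(-40,0,94),sz(357,43)),("side",(60,-28,0),sz(430,116)),("side",(-60,-28,0),sz(338,107))],[560,-150,3.])
for n,p in(("m",m),("c",c)):np.save(n,p)
print("foot",W(m,[(-145,365,0)]),"chock goal",W(m,[(-145,365-81,0)]),"grip goal",W(m,[(-145,365-121,70)]),"grip now",W(c,[(-40,0,70)]),"tab",W(m,[(78,0,130)]))
E
```

```text
side [ 144.02903433  837.28085575 1212.64524199]
top [ 483.58618994  -57.33454313 1491.39302874]
tab top (array([632.64081166, -79.98909274, 158.35833853]), np.float64(0.0020304998529934587))
grip top (array([ 622.07870782, -299.72199018,   94.64270123]), np.float64(0.00392385536531473))
dome (array([555.26257642, -78.57855805, 134.01563899]), np.float64(0.21058191955847808))
nose mid (array([ 531.7488072 , -329.96158474,   -0.88586547]), np.float64(1.965596745097365))
green near chock cap (array([ 722.93489278, -297.42634026,  161.39958803]), np.float64(0.1937448667682063))
[ 5.5490e+02 -7.0832e+01 -9.6000e-02]
top (180, 310, 60) [0.4 1.1]
top (180, 322, 130) [-0.6 -1.4]
top (-180, 310, 60) [-0.2 -1.3]
top (-180, 322, 130) [-1.9  0.4]
top (55, -55, 8) [-0.5 -0.6]
top (-55, -55, 8) [-0.9  0.1]
top (-55, 55, 8) [-0.9 -0.5]
top (78, 0, 151) [-0.6 -0. ]
side (180, 310, 130) [ 0.8 -1.3]
side (-180, 310, 130) [ 0.3 -1.1]
side (-180, 310, 60) [ 0.7 -2.2]
side (78, 0, 151) [-0.1  2.1]
side (-55, -55, 8) [ 1.4 -1. ]
side (-55, 55, 8) [ 0.1 -0.1]
[ 584.183 -313.834    3.459]
top (-40, 0, 94) [ 0.4 -0.1]
top (60, 28, 4) [0.7 0. ]
top (60, -28, 4) [0.1 0.1]
top (-60, -28, 16) [-0.3 -0.8]
side (-40, 0, 94) [ 0.2 -0.2]
side (60, -28, 0) [0.1 1. ]
side (-60, -28, 0) [-0.1  1. ]
foot [[445.64822947 306.41294795   0.        ]] chock goal [[437.8640361  225.78785054   0.        ]] grip goal [[434.01998999 185.97298761  70.        ]] grip now [[ 622.18814127 -301.36096899   70.        ]] tab [[632.53916951 -78.32823327 130.        ]]
```

The fit is consistent to about 1–2 px and the heights agree with the text. I'll add a helper that works out the needed shift in tool axes, and check the bottle positions.

```bash
cat >> h.py <<'E'
from scipy.spatial.transform import Rotation as Ro
def need(p,th=None):
    s=arm.read_state();R=Ro.from_quat(s["ee_rot"]);M=R.as_matrix();t=np.arctan2(M[1,0],M[0,0])
    print("clk",round(s["clock"],2),"pos",s["position"].round(1),"th",t.round(3),"F",s["contact_force"].round(1),"w",round(s["gripper_width"],1),"g",round(s["grasp_force"],1),"j6",s["joints"][5].round(2))
    d=R.inv().apply(np.array(p)-s["position"]);r=[0,0,0]
    if th is not None:
        c,q=np.cos(th),np.sin(th);T=Ro.from_matrix(np.array([[c,q,0],[q,-c,0],[0,0,-1.]]));r=(R.inv()*T).as_rotvec()
    print("need",d.round(1),np.round(r,3))
E
python3 - <<'E'
from h import *
need([622,-301,260],.317)
# bottle caps: undistort top px to plane z
c=C["top"];R=cv2.Rodrigues(c["rvec"])[0];o=-R.T@c["tvec"]
for n,uv,z in[("blue",(236,127),170),("greenL",(277,131),170),("greenR",(324,150),170),("smallR",(358,164),110),("small",(337,247),110),("small2",(389,252),110)]:
    q=cv2.undistortPoints(np.array([[uv]],float),c["K"],c["D"])[0,0];d=R.T@[*q,1];print(n,(o+d*(z-o[2])/d[2]).round(0))
E
```

```text
clk 0.1 pos [ 223.4 -583.2  247.3] th -2.776 F [ 0.4  0.2 -0.4] w 85.0 g 0.0 j6 -0.26
need [-473.1  121.   -12.5] [ 0.000e+00  3.000e-03 -3.093e+00]
blue [788. -10. 170.]
greenL [ 778. -141.  170.]
greenR [ 721. -293.  170.]
smallR [ 687. -416.  110.]
small [ 411. -349.  110.]
small2 [ 400. -518.  110.]
```

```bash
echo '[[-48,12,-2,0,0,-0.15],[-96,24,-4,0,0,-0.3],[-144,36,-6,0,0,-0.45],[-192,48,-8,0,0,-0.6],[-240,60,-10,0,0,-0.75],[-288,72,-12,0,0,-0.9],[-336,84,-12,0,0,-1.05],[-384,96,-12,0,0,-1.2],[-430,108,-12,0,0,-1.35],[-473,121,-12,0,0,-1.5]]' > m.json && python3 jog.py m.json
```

```text
refused: ROWS must be one flat list, 6 numbers to a row, no inner brackets. Nothing was moved.
```

Refused on format, not on reach. It needs one flat list, 6 numbers to a row, no inner brackets.

```bash
echo '[-48,12,-2,0,0,-0.15,-96,24,-4,0,0,-0.3,-144,36,-6,0,0,-0.45,-192,48,-8,0,0,-0.6,-240,60,-10,0,0,-0.75,-288,72,-12,0,0,-0.9,-336,84,-12,0,0,-1.05,-384,96,-12,0,0,-1.2,-430,108,-12,0,0,-1.35,-473,121,-12,0,0,-1.5]' > m.json && python3 jog.py m.json; python3 -c "
from h import *
need([622,-301,260],.317)"
```

```text
clock: 1.1
position: [623.4, -299.8, 259.5]
ee_rot: [0.805, -0.593, -0.001, 0.0]
contact_force: [0.9, -0.6, 0.9]
gripper_width: 85.2
grasp_force: 0.0
clk 1.1 pos [ 623.4 -299.8  259.5] th -1.269 F [ 0.9 -0.6  0.9] w 85.2 g 0.0 j6 0.52
need [ 0.8  1.7 -0.5] [ 0.000e+00  1.000e-03 -1.586e+00]
```

```bash
echo '[1,2,0,0,0,-0.15,1,2,0,0,0,-0.3,1,2,0,0,0,-0.45,1,2,0,0,0,-0.6,1,2,0,0,0,-0.75,1,2,0,0,0,-0.9,1,2,0,0,0,-1.05,1,2,0,0,0,-1.2,1,2,0,0,0,-1.35,1,2,0,0,0,-1.5]' > m.json && python3 jog.py m.json >/dev/null; echo '[0,0,10,0,0,-0.086,0,0,40,0,0,-0.086,0,0,80,0,0,-0.086,0,0,100,0,0,-0.086,0,0,100,0,0,-0.086]' > m.json && python3 jog.py m.json
python3 - <<'E'
from h import *
p=np.load("c.npy");need(W(p,[(-40,0,73)])[0],p[2]-np.pi)
cv2.imwrite("pics/t1.png",np.hstack([cv2.resize(optics.get_image("top")[130:255,260:390],None,fx=3,fy=3),cv2.resize(optics.get_image("side")[80:205,215:345],None,fx=3,fy=3)]))
E
```

```text
clock: 2.6
position: [617.9, -302.1, 155.4]
ee_rot: [0.988, 0.154, -0.004, -0.002]
contact_force: [0.0, 0.2, -1.5]
gripper_width: 85.2
grasp_force: 0.0
clk 2.6 pos [ 617.9 -302.1  155.4] th 0.31 F [ 0.   0.2 -1.5] w 85.2 g 0.0 j6 2.1
need [ 4.9  1.1 82.3] [-0.006  0.008 -0.008]
```

View pics/t1.png

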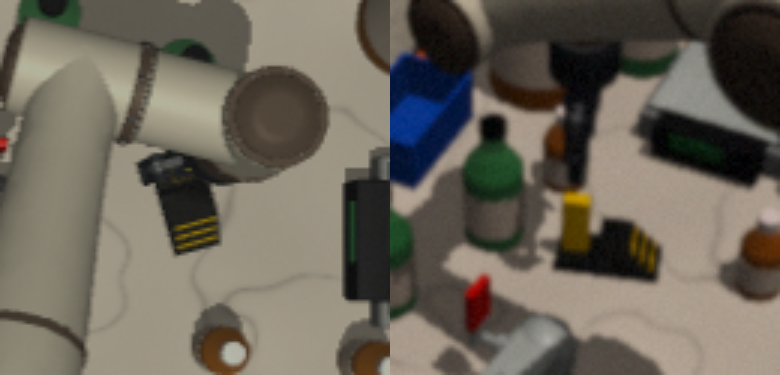

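The top view has the gripper astride the yellow grip (about (175,170) in the crop), and the side view has the fingers directly above it at (577,190). I'll descend and close.

```bash
echo '[5,1,10,0,0,-0.008,5,1,30,0,0,-0.008,5,1,50,0,0,-0.008,5,1,65,0,0,-0.008,5,1,76,0,0,-0.008,5,1,81,0,0,-0.008,5,1,81,0,0,-0.008]' > m.json && python3 jog.py m.json;python3 - <<'E'
from h import *
p=np.load("c.npy");need(W(p,[(-40,0,73)])[0],p[2]-np.pi)
E
```

```text
clock: 3.4
position: [625.5, -302.4, 78.9]
ee_rot: [0.987, 0.158, -0.0, -0.0]
contact_force: [-0.0, -0.3, -0.2]
gripper_width: 85.2
grasp_force: 0.0
clk 3.4 pos [ 625.5 -302.4   78.9] th 0.318 F [-0.  -0.3 -0.2] w 85.2 g 0.0 j6 2.11
need [-2.8 -2.   5.9] [-0.     0.001  0.001]
```

```bash
echo '[-3,-2,5,0,0,0,-3,-2,5,0,0,0,-3,-2,5,0,0,0]' > m.json && python3 jog.py m.json; echo '[0,0,0,0,0,0,0,0,0,0,0,0,0,0,0,0,0,0,0,0,0,0,0,0,0,0,0,0,0,0,0,0,0,0,0,0,0,0,0,0,0,0,0,0,0,0,0,0]' > m.json && python3 jog.py m.json 0; python3 -c "
from h import *
need([622,-301,240],.317)"
```

```text
clock: 3.7
position: [622.0, -301.5, 74.8]
ee_rot: [0.987, 0.158, 0.0, 0.0]
contact_force: [-0.1, 0.3, 0.4]
gripper_width: 85.3
grasp_force: 0.0
clock: 4.5
position: [621.9, -301.3, 74.3]
ee_rot: [0.987, 0.158, -0.0, -0.0]
contact_force: [-0.1, 0.7, 0.3]
gripper_width: 17.7
grasp_force: 62.8
clk 4.5 pos [ 621.9 -301.3   74.3] th 0.318 F [-0.1  0.7  0.3] w 17.7 g 62.8 j6 2.11
need [   0.2   -0.3 -165.7] [-0.     0.     0.001]
```

```bash
echo '[0,0,-15,0,0,0,0,0,-40,0,0,0,0,0,-70,0,0,0,0,0,-100,0,0,0,0,0,-130,0,0,0,0,0,-160,0,0,0,0,0,-175,0,0,0,0,0,-175,0,0,0]' > m.json && python3 jog.py m.json
python3 - <<'E'
from h import *
m=np.load("m.npy");need(W(m,[(-145,169,249)])[0],m[2]-np.pi/2)
E
```

```text
clock: 5.3
position: [622.9, -301.9, 253.2]
ee_rot: [0.987, 0.158, 0.003, 0.002]
contact_force: [0.7, 0.1, -2.5]
gripper_width: 17.2
grasp_force: 62.6
clk 5.3 pos [ 622.9 -301.9  253.2] th 0.318 F [ 0.7  0.1 -2.5] w 17.2 g 62.6 j6 2.11
need [ -56.9 -453.9    2.1] [-0.003 -0.007  1.985]
```

```bash
echo '[-3,-20,0,0,0,0.14,-7,-55,0,0,0,0.28,-12,-95,0,0,0,0.42,-17,-135,0,0,0,0.56,-22,-175,0,0,0,0.7,-27,-215,0,0,0,0.84,-32,-255,0,0,0,0.98,-37,-295,0,0,0,1.12,-42,-335,0,0,0,1.26,-47,-375,0,0,0,1.4]' > m.json && python3 jog.py m.json
python3 - <<'E'
from h import *
m=np.load("m.npy");need(W(m,[(-145,169,245)])[0],m[2]-np.pi/2)
E
```

```text
clock: 6.3
position: [459.7, 37.9, 248.2]
ee_rot: [0.859, -0.512, -0.001, 0.001]
contact_force: [1.1, 0.1, -2.7]
gripper_width: 17.3
grasp_force: 62.3
clk 6.3 pos [459.7  37.9 248.2] th -1.075 F [ 1.1  0.1 -2.7] w 17.3 g 62.3 j6 0.06
need [-80.2  -5.9   3.3] [0.002 0.    0.592]
```

```bash
echo '[-20,-2,0,0,0,0.14,-45,-3,0,0,0,0.28,-65,-5,0,0,0,0.42,-80,-6,0,0,0,0.55,-80,-6,0,0,0,0.592,-80,-6,0,0,0,0.592,-80,-6,0,0,0,0.592]' > m.json && python3 jog.py m.json
python3 - <<'E'
from h import *
m=np.load("m.npy");need(W(m,[(-145,169,84)])[0],m[2]-np.pi/2)
for n,(a,b,c,d) in (("top",(120,290,130,300)),("side",(130,350,150,370))): cv2.imwrite(f"pics/p1{n}.png",optics.get_image(n))
E
```

```text
clock: 7.0
position: [427.9, 109.6, 248.6]
ee_rot: [-0.675, 0.738, 0.0, -0.001]
contact_force: [-0.4, -0.5, -3.7]
gripper_width: 17.1
grasp_force: 62.2
clk 7.0 pos [427.9 109.6 248.6] th -1.661 F [-0.4 -0.5 -3.7] w 17.1 g 62.2 j6 -0.71
need [ -1.7   1.  164.6] [ 0.001 -0.001  0.006]
```

```bash
echo '[-1,1,20,0,0,0,-2,1,60,0,0,0.006,-2,1,100,0,0,0.006,-2,1,130,0,0,0.006,-2,1,150,0,0,0.006,-2,1,163,0,0,0.006,-2,1,163,0,0,0.006,-2,1,163,0,0,0.006]' > m.json && python3 jog.py m.json
python3 - <<'E'
from h import *
m=np.load("m.npy");need(W(m,[(-145,244,78)])[0],m[2]-np.pi/2)
t=optics.get_image("top");s=optics.get_image("side")
cv2.imwrite("pics/p2.png",np.hstack([cv2.resize(t[160:285,130:255],None,fx=3.2,fy=3.2),cv2.resize(s[205:330,215:340],None,fx=3.2,fy=3.2)]))
E
```

```text
clock: 7.9
position: [428.2, 112.0, 86.6]
ee_rot: [-0.672, 0.74, -0.0, 0.0]
contact_force: [-0.1, 0.3, -2.4]
gripper_width: 17.4
grasp_force: 62.2
clk 7.9 pos [428.2 112.   86.6] th -1.667 F [-0.1  0.3 -2.4] w 17.4 g 62.2 j6 -0.72
need [-74.2   1.3   8.6] [-0. -0. -0.]
```

View pics/p2.png

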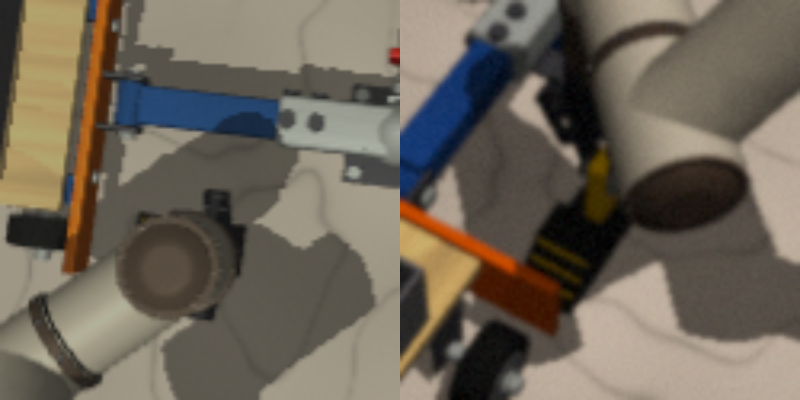

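The chock hangs nose-on to the rail, in line with the near wheel (nose at about (555,265) and wheel at (490,360) in the side crop). The wrist is clear of the dolly, so I'll advance.

```bash
echo '[-5,1,8,0,0,0,-15,1,9,0,0,0,-28,1,9,0,0,0,-40,1,9,0,0,0,-52,1,9,0,0,0,-60,1,9,0,0,0,-64,1,9,0,0,0,-64,1,9,0,0,0]' > m.json && python3 jog.py m.json
python3 - <<'E'
from h import *
m=np.load("m.npy");need(W(m,[(-145,244,75)])[0],m[2]-np.pi/2)
E
```

```text
clock: 8.8
position: [432.9, 176.5, 77.3]
ee_rot: [-0.672, 0.74, 0.0, 0.0]
contact_force: [-0.4, 0.3, -3.5]
gripper_width: 17.3
grasp_force: 62.3
clk 8.8 pos [432.9 176.5  77.3] th -1.667 F [-0.4  0.3 -3.5] w 17.3 g 62.3 j6 -0.83
need [-9.6 -0.2  2.3] [-0.  0.  0.]
```

```bash
echo '[-2,0,1,0,0,0,-4,0,2,0,0,0,-6,0,2,0,0,0,-8,0,2,0,0,0,-8,0,2,0,0,0]' > m.json && python3 jog.py m.json; echo '[-2,0,0,0,0,0,-2,0,0,0,0,0,-2,0,0,0,0,0]' > m.json && python3 jog.py m.json|grep -E "pos|contact"; echo '[-2,0,0,0,0,0,-2,0,0,0,0,0,-2,0,0,0,0,0]' > m.json && python3 jog.py m.json|grep -E "pos|contact"
python3 - <<'E'
from h import *
m=np.load("m.npy");need(W(m,[(-145,244,75)])[0],m[2]-np.pi/2)
t=optics.get_image("top");s=optics.get_image("side")
cv2.imwrite("pics/p3.png",np.hstack([cv2.resize(t[180:285,110:215],None,fx=3.8,fy=3.8),cv2.resize(s[225:330,205:310],None,fx=3.8,fy=3.8)]))
E
```

```text
clock: 9.3
position: [433.7, 184.0, 75.4]
ee_rot: [-0.672, 0.74, -0.0, 0.0]
contact_force: [0.3, 0.2, -4.0]
gripper_width: 17.6
grasp_force: 62.3
position: [433.8, 185.8, 75.3]
contact_force: [-0.4, 0.1, -2.3]
position: [434.0, 187.9, 75.3]
contact_force: [-0.2, 0.0, -3.5]
clk 9.9 pos [434.  187.9  75.3] th -1.667 F [-0.2  0.  -3.5] w 17.7 g 62.3 j6 -0.85
need [ 1.9 -0.2  0.3] [-0.  0. -0.]
```

```bash
for i in 1; do echo '[-1.5,0,0,0,0,0,-1.5,0,0,0,0,0,-1.5,0,0,0,0,0]' > m.json && python3 jog.py m.json|grep -E "pos|contact"; echo '[-1.5,0,0,0,0,0,-1.5,0,0,0,0,0,-1.5,0,0,0,0,0]' > m.json && python3 jog.py m.json|grep -E "pos|contact"; done
```

```text
position: [434.1, 189.4, 75.3]
contact_force: [0.3, 0.4, -3.5]
position: [434.3, 190.8, 75.3]
contact_force: [-0.5, 0.4, -2.5]
```

View pics/p3.png

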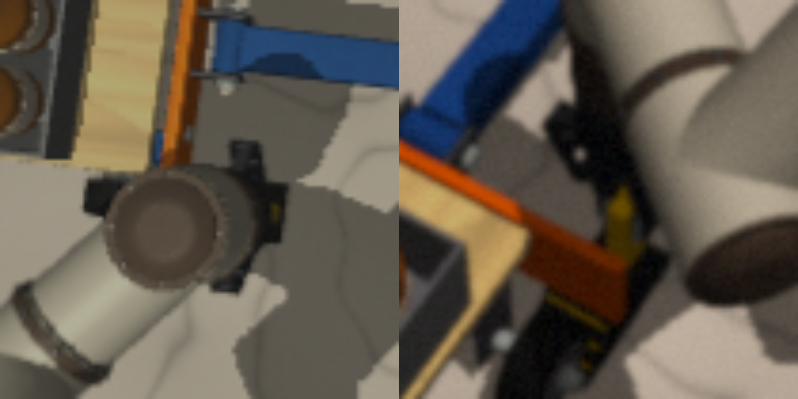

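The chock is under the rail with its ribs just in front of the tyre (about (580,320) in the side crop). I'll keep closing in small steps until I feel contact.

```bash
echo '[-1.5,0,0,0,0,0,-1.5,0,0,0,0,0,-1.5,0,0,0,0,0]' > m.json && python3 jog.py m.json|grep -E "pos|contact"; echo '[-1.5,0,0,0,0,0,-1.5,0,0,0,0,0,-1.5,0,0,0,0,0]' > m.json && python3 jog.py m.json|grep -E "pos|contact"
```

```text
position: [434.4, 192.4, 75.3]
contact_force: [0.8, 0.9, -3.1]
position: [434.6, 193.8, 75.3]
contact_force: [-0.1, 0.1, -3.2]
```

```bash
echo '[-1.5,0,0,0,0,0,-1.5,0,0,0,0,0,-1.5,0,0,0,0,0]' > m.json && python3 jog.py m.json|grep -E "pos|contact"
python3 - <<'E'
from h import *
t=optics.get_image("top");s=optics.get_image("side")
cv2.imwrite("pics/p4.png",np.hstack([cv2.resize(t[200:270,120:220],None,fx=4,fy=4,interpolation=3),cv2.resize(s[260:330,205:305],None,fx=4,fy=4,interpolation=3)]))
m=np.load("m.npy")
print("top-s grip px pred", [ (proj("top",W(m,[(-145,244+d,94)]))[0]-[120,200])*4 for d in(0,9)], [(proj("side",W(m,[(-145,244+d,94)]))[0]-[205,260])*4 for d in(0,9)])
print("tail L/R z16 top",[(proj("top",W(m,[(-145+q,224+d,16)]))[0]-[120,200])*4 for d in(0,9) for q in(-28,28)])
print("wheel hub side",[(proj("side",W(m,[(-161,365,40)]))[0]-[205,260])*4], "rail end bottom/top front",[(proj("side",W(m,[(-180,310,z)]))[0]-[205,260])*4 for z in(60,130)])
E
```

```text
position: [434.7, 195.3, 75.3]
contact_force: [-0.5, 0.1, -3.0]
top-s grip px pred [array([219.91858409, 142.79883149]), array([209.15051846, 141.5046387 ])] [array([243.42332664,  66.9746958 ]), array([236.51149593,  76.75990774])]
tail L/R z16 top [array([253.91300148, 174.63565326]), array([262.46590479, 110.89979524]), array([243.70720378, 173.40718304]), array([252.29417108, 109.67267754])]
wheel hub side [array([168.41068634, 256.54570479])] rail end bottom/top front [array([236.92063723, 191.25465093]), array([238.27466878, 136.56814799])]
```

View pics/p4.png

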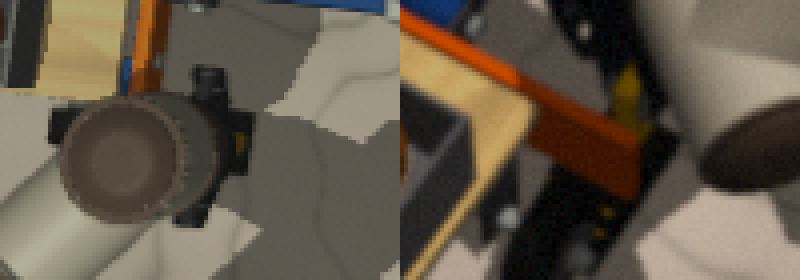

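The hub sits at about (580,257), and the rail end is roughly 1.5 px closer to the camera than fitted. So the wheel is a few mm further than the estimate, and I'll continue in small steps until contact.

```bash
for i in 1; do echo '[-1.5,0,0,0,0,0,-1.5,0,0,0,0,0,-1.5,0,0,0,0,0]' > m.json && python3 jog.py m.json|grep -E "pos|contact"; echo '[-1.5,0,0,0,0,0,-1.5,0,0,0,0,0,-1.5,0,0,0,0,0]' > m.json && python3 jog.py m.json|grep -E "pos|contact"; done
```

```text
position: [434.9, 196.8, 75.3]
contact_force: [-0.9, -1.3, -3.1]
position: [435.0, 198.3, 75.3]
contact_force: [0.7, 1.3, -3.4]
```

```bash
echo '[-1.5,0,0,0,0,0,-1.5,0,0,0,0,0,-1.5,0,0,0,0,0]' > m.json && python3 jog.py m.json|grep -E "pos|contact"; echo '[-1.5,0,0,0,0,0,-1.5,0,0,0,0,0,-1.5,0,0,0,0,0]' > m.json && python3 jog.py m.json|grep -E "pos|contact|grasp"
```

```text
position: [435.1, 199.8, 75.3]
contact_force: [-0.8, -0.0, -2.8]
position: [435.3, 201.3, 75.3]
contact_force: [0.5, 0.2, -3.9]
grasp_force: 62.3
```

No contact yet, 15 mm past the estimate. I'll check by overlaying the fitted model on the initial and current pictures.

```bash
cat > ov.py <<'E'
from h import *
m=np.load("m.npy")
def wheel(x):a=np.linspace(0,2*np.pi,40);return [(x,365+40*np.cos(t),40+40*np.sin(t)) for t in a]
rail=[(180,310,130),(-180,310,130),(-180,310,60),(180,310,60)]
plate=[(-55,-55,8),(55,-55,8),(55,55,8),(-55,55,8),(-55,-55,8)]
def chock(p):
    pr=lambda y:[(60,y,0),(60,y,4),(22,y,42),(-20,y,42),(-20,y,16),(-60,y,16),(-60,y,0),(60,y,0)]
    return [W(p,pr(28)),W(p,pr(-28)),W(p,[(-56,9,94),(-24,9,94),(-24,-9,94),(-56,-9,94),(-56,9,94)])]
def panel(n,img,x,y,w,f,L):
    I=cv2.resize(img[y:y+300*1//f+1,x:x+400//f+1],None,fx=f,fy=f,interpolation=3)[:300,:400]
    for P,col in L:
        q=(proj(n,P)-[x,y]+.5)*f
        cv2.polylines(I,[q.round().astype(np.int32)],False,col,1,cv2.LINE_AA)
    return I
E
python3 - <<'E'
from ov import *
s=arm.read_state();g=s["position"];h=m[2]+np.pi/2
p=[g[0]+40*np.cos(h),g[1]+40*np.sin(h),h]
cur=[(q,(255,255,0)) for q in chock(p)]
mod=[(W(m,wheel(-161)),(0,255,0)),(W(m,wheel(-129)),(0,200,0)),(W(m,rail),(255,0,255)),(W(m,plate),(0,255,255))]
t0,s0=cv2.imread("pics/top0.png"),cv2.imread("pics/side0.png");t,sd=optics.get_image("top"),optics.get_image("side")
cv2.imwrite("pics/ov.png",np.vstack([np.hstack([panel("side",s0,200,270,0,5,mod),panel("top",t0,130,180,0,4,mod)]),np.hstack([panel("side",sd,200,270,0,5,cur+mod[:1]),panel("top",t,130,180,0,4,cur)])]))
E
```

```text
(no output)
```

View pics/ov.png

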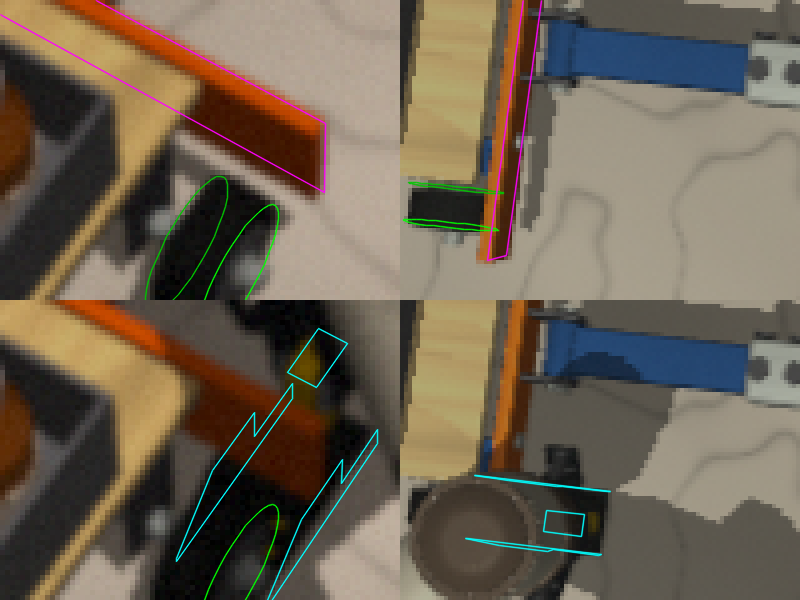

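In the top view the rail and wheel overlay fits, and yellow shows at (592,522), a little behind the predicted grip. I'll check the grip and tail edges numerically along the chock's axis.

Run:
```python
from ov import *
t=optics.get_image("top").astype(int)
for r in range(226,246,2):print(r,[ "%d/%d/%d"%tuple(t[r,c]) for c in range(268,288)])
s=arm.read_state();g=s["position"];h=m[2]+np.pi/2
p=[g[0]+40*np.cos(h),g[1]+40*np.sin(h),h]
print("tail z16",proj("top",W(p,[(-60,28,16),(-60,0,16),(-60,-28,16)])).round(1),"griprear z94",proj("top",W(p,[(-56,9,94),(-56,-9,94)])).round(1))
sd=cv2.cvtColor(optics.get_image("side"),cv2.COLOR_BGR2HSV)
i=cv2.cvtColor(cv2.imread("pics/top0.png"),cv2.COLOR_BGR2HSV)
q=cv2.cvtColor(t.astype(np.uint8),cv2.COLOR_BGR2HSV)
for nm,im,(x0,x1,y0,y1) in(("top0",i,(305,345,170,215)),("top",q,(255,300,215,260)),("side",sd,(225,300,270,360))):
    k=cv2.inRange(im,(20,120,50),(35,255,255))[y0:y1,x0:x1];n,l,st,ce=cv2.connectedComponentsWithStats(k);print(nm,[(st[a].tolist(),(ce[a]+[x0,y0]).round(1)) for a in range(1,n) if st[a,4]>3])
print("side grip top quad",proj("side",W(p,[(-56,9,94),(-24,9,94),(-24,-9,94),(-56,-9,94)])).round(1))
```

```text
226 ['137/153/162', '137/154/163', '137/154/162', '136/154/162', '136/154/163', '137/155/163', '136/154/161', '137/154/161', '136/154/162', '137/155/161', '136/154/161', '136/154/161', '136/153/161', '136/152/161', '135/152/160', '135/153/161', '135/152/161', '135/152/160', '134/152/160', '135/152/159']
228 ['135/153/161', '136/154/162', '136/154/161', '136/154/161', '136/154/161', '136/154/160', '136/154/161', '136/155/162', '136/154/161', '136/153/161', '136/153/161', '136/152/160', '136/153/160', '135/152/160', '135/152/160', '134/152/159', '134/152/160', '135/152/160', '135/151/159', '134/151/158']
230 ['136/153/161', '136/154/162', '136/154/161', '136/153/161', '136/153/161', '135/153/160', '137/153/161', '136/153/160', '136/153/161', '136/152/160', '137/153/161', '136/152/160', '135/152/160', '135/152/160', '134/151/159', '134/152/160', '134/151/159', '135/152/160', '134/151/159', '134/151/159']
232 ['135/153/160', '134/151/160', '135/151/159', '134/151/159', '135/152/160', '136/153/161', '134/152/160', '135/152/160', '135/152/159', '135/152/160', '135/152/160', '134/152/160', 
[... 1721 characters left out ...]
3', '127/143/151', '125/142/149', '119/134/141', '119/134/140', '126/142/150', '130/146/154', '131/148/156', '131/149/157', '131/149/156', '131/149/157', '131/149/157', '132/149/156', '132/149/157', '132/149/157', '130/149/156']
tail z16 [[179.1 243.2]
 [180.2 235.2]
 [181.3 227.3]] griprear z94 [[174.8 238.5]
 [175.5 233.1]]
top0 [([10, 9, 11, 12, 92], array([320.3, 184.6])), ([13, 32, 14, 5, 26], array([324.5, 204. ])), ([13, 35, 14, 5, 25], array([324.7, 207.2])), ([13, 38, 15, 5, 27], array([325.4, 210.1]))]
top []
side [([32, 8, 7, 13, 63], array([260.1, 284.3])), ([0, 22, 6, 12, 20], array([227. , 297.6]))]
side grip top quad [[268.9 278.1]
 [262.8 286.9]
 [257.  283.8]
 [263.2 275.1]]
```

Run:
```python
from ov import *
t=optics.get_image("top")
for r in range(226,246,2):print(r,[ "%d/%d/%d"%tuple(t[r,c]) for c in range(170,187)])
```

```text
226 ['16/18/15', '19/17/17', '23/22/20', '19/17/18', '19/18/18', '41/45/46', '70/79/82', '76/86/90', '77/86/91', '79/88/93', '78/88/92', '78/88/92', '78/88/93', '78/88/93', '79/88/93', '116/131/138', '133/150/158']
228 ['23/24/29', '21/23/24', '20/21/20', '20/20/20', '20/19/19', '20/20/20', '20/22/22', '21/21/22', '21/22/23', '22/26/25', '25/27/29', '25/28/26', '65/74/77', '79/89/93', '82/92/97', '84/94/100', '84/95/100']
230 ['24/29/34', '24/26/30', '22/23/28', '20/23/24', '18/19/19', '21/20/18', '17/20/18', '21/20/19', '17/17/18', '18/20/20', '19/19/22', '27/29/29', '64/72/76', '78/88/92', '78/89/92', '79/89/92', '78/88/92']
232 ['39/46/51', '46/48/49', '33/36/38', '21/26/29', '20/20/21', '18/17/17', '18/19/19', '21/18/20', '17/19/19', '18/21/20', '19/21/19', '34/37/39', '65/73/76', '76/85/89', '79/88/91', '78/87/91', '78/89/92']
234 ['47/54/57', '33/40/44', '23/28/31', '21/24/28', '21/24/26', '17/17/19', '17/20/18', '15/48/58', '14/56/67', '19/40/47', '16/21/22', '44/49/50', '67/75/78', '77/86/91', '78/88/93', '79/89/93', '78/87/93']
236 ['51/59/61', '40/46/50', '26/31/36', '20/26
[... 297 characters left out ...]
, '66/74/78', '78/88/92', '79/88/93', '80/89/94', '80/89/93', '79/88/93']
240 ['50/57/59', '51/60/67', '34/40/46', '21/26/29', '21/21/24', '18/17/18', '19/17/17', '17/18/19', '21/22/22', '20/21/21', '48/54/57', '72/81/85', '77/88/92', '79/89/93', '79/89/93', '78/88/92', '79/89/93']
242 ['58/69/75', '43/50/57', '27/31/33', '22/25/29', '19/20/21', '18/17/17', '19/20/19', '18/20/20', '17/19/18', '18/19/19', '62/70/73', '77/87/90', '80/90/94', '79/89/93', '81/90/95', '80/90/94', '80/90/94']
244 ['56/65/72', '39/45/50', '27/30/33', '24/22/23', '41/44/46', '69/78/81', '76/85/90', '75/84/89', '74/83/87', '72/80/84', '71/79/84', '76/85/88', '79/89/93', '80/89/94', '80/90/93', '80/90/94', '79/89/93']
```

Run:
```python
from ov import *
print("hub",tri((142.6,239.2),(249.2,322.8)))
print("pred hub end",W(m,[(-175,365,40)]), proj("top",W(m,[(-175,365,40)])),proj("side",W(m,[(-175,365,40)])))
c=np.load("c.npy")
s=arm.read_state();g=s["position"];h=m[2]+np.pi/2
p=[g[0]+38*np.cos(h),g[1]+38*np.sin(h),h]
for x in range(24,60,4):print(x,proj("top",W(c,[(x,0,64-x)])).round(1),proj("side",W(p,[(x,26,64-x)])).round(1))
S=optics.get_image("side");k=cv2.inRange(cv2.cvtColor(S,cv2.COLOR_BGR2HSV),(18,80,30),(38,255,255))[300:340,235:280]
n,l,st,ce=cv2.connectedComponentsWithStats(k);print([(st[a].tolist(),(ce[a]+[235,300]).round(1)) for a in range(1,n)])
I=np.hstack([panel("side",cv2.convertScaleAbs(S,alpha=2.2),215,275,0,5,[]),panel("side",cv2.convertScaleAbs(cv2.imread("pics/side0.png"),alpha=1.5),215,275,0,5,[])])
cv2.imwrite("pics/ov2.png",I)
```

```text
hub (array([422.01177331, 305.34832275,  49.00831944]), np.float64(1.2380669398980884))
pred hub end [[415.78708227 309.29598254  40.        ]] [[141.59531888 239.72104789]] [[251.64231734 326.69771953]]
24 [[325. 202.]] [[259.1 313.2]]
28 [[325.1 203.2]] [[258.3 315.1]]
32 [[325.3 204.3]] [[257.5 317. ]]
36 [[325.4 205.5]] [[256.8 318.8]]
40 [[325.5 206.6]] [[256.  320.7]]
44 [[325.7 207.7]] [[255.2 322.6]]
48 [[325.8 208.9]] [[254.4 324.4]]
52 [[325.9 210. ]] [[253.6 326.3]]
56 [[326.1 211.1]] [[252.8 328.1]]
[([19, 14, 3, 2, 5], array([255.2, 314.4])), ([18, 19, 2, 3, 5], array([253.4, 319.8]))]
```

View pics/ov2.png

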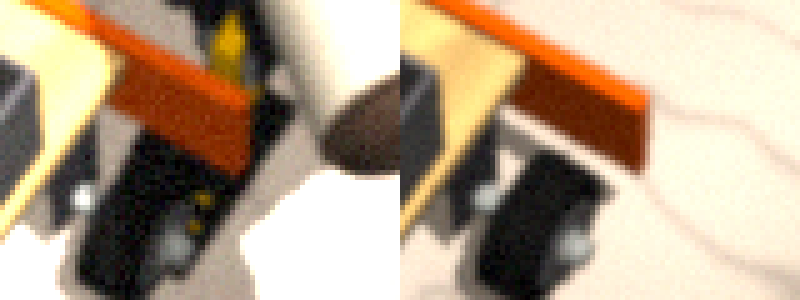

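The left panel shows the ribs at (203,198) and (195,222), beside the hub at (175,245). Vision says the chock should be at or past snug, but the force says it's still free, so I'll take two more small steps to decide which to trust.

```bash
echo '[-1,0,0,0,0,0,-2,0,0,0,0,0,-2,0,0,0,0,0]' > m.json && python3 jog.py m.json|grep -E "pos|contact"; echo '[-1,0,0,0,0,0,-2,0,0,0,0,0,-2,0,0,0,0,0]' > m.json && python3 jog.py m.json|grep -E "pos|contact|ee"
python3 - <<'E'
from ov import *
s=arm.read_state();print(s["wrist_torque"],s["clock"],s["joint_efforts"].round(2))
t=optics.get_image("top")
for r in(230,236,242):print(r,t[r,174:186,1])
S=optics.get_image("side");k=cv2.inRange(cv2.cvtColor(S,cv2.COLOR_BGR2HSV),(18,80,30),(38,255,255))[280:340,235:280]
n,l,st,ce=cv2.connectedComponentsWithStats(k);print([(st[a].tolist(),(ce[a]+[235,280]).round(1)) for a in range(1,n)])
E
```

```text
position: [435.6, 203.4, 75.3]
contact_force: [-0.2, -0.3, -3.4]
position: [435.8, 205.4, 75.4]
ee_rot: [-0.672, 0.74, -0.0, 0.0]
contact_force: [-0.2, 0.5, -1.6]
[ 0.00461988  0.03753519 -0.00169561] 13.7 [ 1.000e-02 -3.270e+01  1.319e+01  3.050e+00  1.000e-02 -1.000e-02]
230 [20 17 20 23 19 21 38 72 85 87 88 88]
236 [19 22 49 50 33 26 67 79 84 87 89 89]
242 [19 21 21 17 16 69 83 88 90 88 89 89]
[([21, 0, 8, 11, 68], array([259.6, 284.9])), ([0, 5, 4, 9, 23], array([236.1, 288.9])), ([31, 13, 1, 1, 1], array([266., 293.])), ([31, 15, 1, 1, 1], array([266., 295.])), ([18, 35, 3, 2, 5], array([254.2, 315.6])), ([17, 40, 2, 2, 3], array([252.7, 320.7]))]
```

Run:
```python
from ov import *
t=cv2.imread("pics/top0.png")
for r in(228,234,238,242):print(r,[ "%d/%d/%d"%tuple(t[r,c]) for c in range(147,163)])
print("rail -180 bottom",tri(tz(63,437),sz(321,487)),W(m,[(-180,310,60)]))
print("pred rail front bottom/top, rear top at x=-145:",proj("top",W(m,[(-145,310,60),(-145,310,130),(-145,322,130)])).round(1))
k=cv2.inRange(t,(0,0,0),(45,45,45));print("wheel near px");
for r in(228,232,235):print(r,t[r,128:152,1])
print("pred wheel rear/front",proj("top",W(m,[(-145,405,40),(-145,365,80),(-145,325,40)])).round(1))
# far wheel for yaw
```

```text
228 ['34/36/35', '36/37/38', '38/41/42', '37/41/42', '28/70/125', '27/97/174', '31/104/179', '27/103/180', '15/57/104', '13/35/67', '14/36/68', '14/35/67', '53/67/80', '126/143/150', '96/109/114', '78/88/93']
234 ['28/28/29', '26/28/29', '24/26/27', '22/33/48', '25/93/169', '28/102/180', '37/110/180', '19/58/99', '12/33/67', '10/31/66', '10/34/67', '39/59/86', '126/143/153', '97/109/115', '80/90/94', '79/89/94']
238 ['108/121/126', '108/121/127', '99/112/117', '43/111/167', '27/103/179', '34/107/180', '17/75/143', '15/43/84', '14/35/67', '10/32/66', '13/34/67', '122/139/149', '139/157/166', '140/158/166', '139/157/165', '135/153/160']
242 ['137/154/162', '136/154/161', '89/113/137', '38/101/175', '31/103/180', '37/110/180', '15/54/94', '12/34/67', '14/34/68', '10/33/66', '65/85/106', '130/148/158', '139/158/166', '141/158/167', '140/159/167', '139/158/166']
rail -180 bottom (array([404.02685854, 257.16526396,  52.28613251]), np.float64(0.8272918445572347)) [[405.52466101 255.03105178  60.        ]]
pred rail front bottom/top, rear top at x=-145: [[157.5 233.1]
 [152.7 233.6]
 [149.  233.2]]
wheel near px
228 [151 151 151 150 116  24  26  27  28  29  30  31  33  29  32  34  38  37
  38  36  37  41  41  70]
232 [153 154 153 148  54  24  28  29  29  30  31  29  30  32  32  31  31  28
  28  29  27  27  21  93]
235 [153 153 152 141  51  27  30  29  29  31  31  30  33  31  31  30  29  28
  29  28  27  28  42  94]
pred wheel rear/front [[131.3 229.6]
 [139.8 231.3]
 [154.4 232.4]]
```

In the top image the rail and wheel edges agree with the fit to within about 1 px (the wheel is 2–3 mm nearer, if anything). So the vision estimate stands, and the tyre gave no force past the snug pose. I'll return to the measured snug position, set the chock down and release.

```bash
echo '[4,0,0,0,0,0,9,0,0,0,0,0,14,0,0,0,0,0,18,0,0,0,0,0,20,0,0,0,0,0,20,0,0,0,0,0]' > m.json && python3 jog.py m.json|grep -E "pos|contact"; echo '[0,0,0.5,0,0,0,0,0,1,0,0,0,0,0,1,0,0,0]' > m.json && python3 jog.py m.json|grep -E "pos|contact"; echo '[0,0,1,0,0,0,0,0,1,0,0,0,0,0,1,0,0,0]' > m.json && python3 jog.py m.json|grep -E "pos|contact"
python3 - <<'E'
from ov import *
need(W(m,[(-145,243,74)])[0],m[2]-np.pi/2)
t=optics.get_image("top")
for r in(230,236,242):print(r,t[r,180:192,1])
h=m[2]+np.pi/2;g=arm.read_state()["position"];p=[g[0]+40*np.cos(h),g[1]+40*np.sin(h),h];print(proj("top",W(p,[(-60,28,0),(-60,0,0),(-60,-28,0)])))
E
```

```text
position: [433.7, 184.9, 75.4]
contact_force: [0.4, 0.0, -2.8]
position: [433.8, 185.5, 74.2]
contact_force: [-0.8, -0.4, -3.0]
position: [434.0, 185.4, 74.1]
contact_force: [-1.9, -1.3, 6.4]
clk 15.0 pos [434.  185.4  74.1] th -1.667 F [-1.9 -1.3  6.4] w 17.5 g 63.4 j6 -0.85
need [ 0.5 -0.   0.1] [-0.001  0.     0.   ]
230 [18 16 21 21 20 15 57 82 88 89 88 88]
236 [19 19 40 41 28 42 77 88 88 89 89 88]
242 [20 20 20 20 31 76 89 90 89 89 88 89]
[[184.32966532 243.45749929]
 [185.38871393 235.56298678]
 [186.441961   227.69584344]]
```

The chock is on the deck (z force up by 9 N, height matching the grasp). Releasing and withdrawing upward.

```bash
echo '[0,0,-0.7,0,0,0,0,0,-0.7,0,0,0,0,0,-0.7,0,0,0,0,0,-0.7,0,0,0,0,0,-0.7,0,0,0,0,0,-0.7,0,0,0,0,0,-0.7,0,0,0,0,0,-0.7,0,0,0]' > m.json && python3 jog.py m.json 70|grep -E "pos|contact|width"; echo '[0,0,-10,0,0,0,0,0,-35,0,0,0,0,0,-70,0,0,0,0,0,-110,0,0,0,0,0,-150,0,0,0,0,0,-180,0,0,0,0,0,-185,0,0,0]' > m.json && python3 jog.py m.json|grep -E "pos|contact"
python3 - <<'E'
from ov import *
need(W(m,[(78,0,260)])[0],m[2]+np.pi/2)
need(W(m,[(78,0,260)])[0],m[2])
need(W(m,[(78,0,260)])[0],m[2]+np.pi)
t=optics.get_image("top")
for r in(230,236,242):print(r,t[r,180:192,1])
k=cv2.inRange(cv2.cvtColor(t,cv2.COLOR_BGR2HSV),(18,110,50),(38,255,255))[210:260,160:200]
n,l,st,ce=cv2.connectedComponentsWithStats(k);print([(st[a].tolist(),(ce[a]+[160,210]).round(1)) for a in range(1,n)])
print(proj("top",W(m,[(-145,243,94)])))
r=cv2.inRange(cv2.cvtColor(cv2.imread("pics/top0.png"),cv2.COLOR_BGR2HSV),(0,150,90),(6,255,255))[165:195,240:275]
ys,xs=np.nonzero(r);print("tab top px",xs.min()+240,xs.max()+240,ys.min()+165,ys.max()+165,xs.mean()+240,ys.mean()+165)
print("pred tab top corners",proj("top",W(m,[(x,y,151) for x in(72,84) for y in(-18,18)])).round(1))
E
```

```text
position: [433.7, 185.3, 74.0]
contact_force: [0.5, -0.1, 0.3]
gripper_width: 69.9
position: [435.3, 186.3, 264.2]
contact_force: [0.8, 1.6, 0.2]
clk 16.55 pos [435.3 186.3 264.2] th -1.667 F [0.8 1.6 0.2] w 69.6 g 0.0 j6 -0.85
need [ 244.5 -221.6    4.3] [-0.01  -0.012 -3.141]
clk 16.55 pos [435.3 186.3 264.2] th -1.667 F [0.8 1.6 0.2] w 69.6 g 0.0 j6 -0.85
need [ 244.5 -221.6    4.3] [-1.100e-02 -1.000e-03 -1.571e+00]
clk 16.55 pos [435.3 186.3 264.2] th -1.667 F [0.8 1.6 0.2] w 69.6 g 0.0 j6 -0.85
need [ 244.5 -221.6    4.3] [-1.000e-03  1.100e-02  1.571e+00]
230 [21 14 17 22 21 18 58 83 89 89 88 88]
236 [66 56 55 46 28 43 78 89 89 89 90 89]
242 [17 20 18 18 29 77 91 90 90 89 89 89]
[([11, 23, 13, 6, 72], array([176.8, 235.5]))]
[[175.27871975 235.73566696]]
tab top px 252 261 175 179 256.1666666666667 176.69444444444446
pred tab top corners [[261.5 178.9]
 [250.4 177.6]
 [261.9 175.3]
 [250.9 173.9]]
```

The chock stayed put after release: tail edge unchanged and grip visible at (176.8,235.5). Orientation is already right for the tab, so I'll move above it and set the fingers to 36 mm.

```bash
echo '[15,-14,0,0,0,0,45,-41,0,0,0,0,78,-71,0,0,0,0,112,-101,0,0,0,0,146,-132,0,0,0,0,180,-163,0,0,0,0,210,-190,0,0,0,0,232,-210,2,0,0,0,243,-220,4,0,0,0,244,-221,4,0,0,0]' > m.json && python3 jog.py m.json 36|grep -E "pos|contact|width"; echo '[0,0,0,0,0,0,0,0,20,0,0,0,0,0,50,0,0,0,0,0,70,0,0,0,0,0,70,0,0,0,0,0,70,0,0,0]' > m.json && python3 jog.py m.json|grep width
python3 - <<'E'
from ov import *
need(W(m,[(78,0,128)])[0],m[2]-np.pi/2)
t,s=optics.get_image("top"),optics.get_image("side")
S=cv2.cvtColor(s,cv2.COLOR_BGR2HSV);k=cv2.inRange(S,(0,150,80),(6,255,255))|cv2.inRange(S,(175,150,80),(180,255,255))
k=k[160:210,225:265];n,l,st,ce=cv2.connectedComponentsWithStats(k);print([(st[a].tolist(),(ce[a]+[225,160]).round(1)) for a in range(1,n) if st[a,4]>3])
print("pred tab top/bottom corners side",proj("side",W(m,[(78,-18,151),(78,18,151),(78,-18,95),(78,18,95)])).round(1))
cv2.imwrite("pics/tab.png",s)
E
```

```text
position: [630.0, -80.1, 252.7]
contact_force: [-0.6, -0.1, 0.1]
gripper_width: 36.1
gripper_width: 36.0
clk 18.2 pos [630.1 -78.  185.9] th -1.666 F [ 0.4 -0.3  0. ] w 36.0 g 0.0 j6 -0.23
need [ 0.1 -2.4 57.9] [-0.001 -0.     0.001]
[([15, 12, 7, 8, 16], array([242.6, 176.6]))]
pred tab top/bottom corners side [[247.4 171.5]
 [241.  178.7]
 [247.6 184.1]
 [241.4 191.3]]
```

```bash
echo '[0,-1.5,10,0,0,0,0,-1.5,22,0,0,0,0,-1.5,34,0,0,0,0,-1.5,45,0,0,0,0,-1.5,54,0,0,0,0,-1.5,58,0,0,0,0,-1.5,58,0,0,0,0,-1.5,58,0,0,0]' > m.json && python3 jog.py m.json|grep -E "pos|contact"
```

```text
position: [632.0, -79.1, 127.3]
contact_force: [0.0, -0.6, 1.6]
```

```bash
echo '[0,0,0,0,0,0,0,0,0,0,0,0,0,0,0,0,0,0,0,0,0,0,0,0,0,0,0,0,0,0,0,0,0,0,0,0]' > m.json && python3 jog.py m.json 0; python3 -c "
from ov import *
need(W(m,[(78,0,128)])[0],m[2]-np.pi/2)"
```

```text
clock: 19.7
position: [632.8, -79.1, 127.9]
ee_rot: [-0.672, 0.74, -0.001, 0.001]
contact_force: [6.0, -2.0, 1.5]
gripper_width: 11.4
grasp_force: 61.6
clk 19.7 pos [632.8 -79.1 127.9] th -1.667 F [ 6.  -2.   1.5] w 11.4 g 61.6 j6 -0.23
need [-0.7  0.4 -0.1] [-0.003 -0.     0.   ]
```

The tab is gripped (11.4 mm). Pulling the latch out.

```bash
echo '[0,-3,0,0,0,0,0,-7,0,0,0,0,0,-11,0,0,0,0,0,-15,0,0,0,0,0,-18,0,0,0,0,0,-19,0,0,0,0,0,-19,0,0,0,0,0,-19,0,0,0,0,0,-19,0,0,0,0]' > m.json && python3 jog.py m.json; python3 -c "
from ov import *
need(W(m,[(78,0,128)])[0],m[2]-np.pi/2)
i=cv2.cvtColor(optics.get_image('top'),cv2.COLOR_BGR2HSV)"
```

```text
clock: 20.6
position: [646.9, -80.4, 127.5]
ee_rot: [-0.672, 0.74, 0.003, -0.003]
contact_force: [-8.5, 3.0, 9.5]
gripper_width: 11.4
grasp_force: 62.5
clk 20.6 pos [646.9 -80.4 127.5] th -1.668 F [-8.5  3.   9.5] w 11.4 g 62.5 j6 -0.22
need [-0.7 14.5 -0.4] [ 0.008 -0.    -0.001]
```

```bash
echo '[0,-2,0,0,0,0,0,-4,0,0,0,0,0,-4,0,0,0,0,0,-4,0,0,0,0,0,-4,0,0,0,0]' > m.json && python3 jog.py m.json; python3 -c "
from ov import *
need(W(m,[(78,0,128)])[0],m[2]-np.pi/2)"
```

```text
clock: 21.15
position: [650.4, -80.8, 127.5]
ee_rot: [-0.672, 0.74, 0.003, -0.003]
contact_force: [-9.5, 3.5, 9.2]
gripper_width: 11.5
grasp_force: 62.6
clk 21.15 pos [650.4 -80.8 127.5] th -1.668 F [-9.5  3.5  9.2] w 11.5 g 62.6 j6 -0.22
need [-0.7 18.  -0.3] [ 0.009 -0.    -0.001]
```

Latch is out about 18 mm, with the force matching the spring. Lifting along the arc.

```bash
echo '[-1,0,-8.4,0,0.03,0,-2.3,0,-16.7,0,0.06,0,-3.8,0,-25,0,0.09,0,-5.6,0,-33.3,0,0.12,0,-7.6,0,-41.5,0,0.15,0,-9.9,0,-49.6,0,0.18,0,-12.4,0,-57.7,0,0.21,0,-15.1,0,-65.7,0,0.24,0,-18.1,0,-73.6,0,0.27,0,-19.2,0,-76.2,0,0.28,0]' > m.json && python3 jog.py m.json; echo '[0,0,0,0,0,0,0,0,0,0,0,0,0,0,0,0,0,0,0,0,0,0,0,0]' > m.json && python3 jog.py m.json
python3 - <<'E'
from ov import *
need(W(m,[(78,0,128)])[0])
t=optics.get_image("top");s=optics.get_image("side")
h=m[2]+np.pi/2
for r in(230,236,242):print(r,t[r,180:192,1])
cv2.imwrite("pics/fin.png",s)
# tube/coupler: predicted dome top in side at theta .28 vs seated
def cp(th,y,z):return (0,280+(y-280)*np.cos(th)+(z-98)*np.sin(th),98-(y-280)*np.sin(th)+(z-98)*np.cos(th))
for th in(0,.1,.2,.28):print(th,proj("side",W(m,[cp(th,0,129),cp(th,100,118),cp(th,200,118)])).round(1))
S=cv2.cvtColor(s,cv2.COLOR_BGR2HSV);k=cv2.inRange(S,(100,120,60),(125,255,255))[180:275,195:300];ys,xs=np.nonzero(k)
for c in range(200,256,8):
    v=ys[xs+195==c]+180
    if len(v):print(c,v.min(),v.max())
S0=cv2.cvtColor(cv2.imread("pics/side0.png"),cv2.COLOR_BGR2HSV);k=cv2.inRange(S0,(100,120,60),(125,255,255))[180:275,195:300];ys,xs=np.nonzero(k)
for c in range(200,256,8):
    v=ys[xs+195==c]+180
    if len(v):print("0:",c,v.min(),v.max())
E
```

```text
clock: 22.15
position: [650.9, -62.8, 200.8]
ee_rot: [-0.665, 0.734, -0.09, -0.109]
contact_force: [-10.8, -2.4, -1.5]
gripper_width: 11.0
grasp_force: 61.3
clock: 22.55
position: [650.8, -63.2, 200.0]
ee_rot: [-0.665, 0.734, -0.089, -0.109]
contact_force: [-10.1, -2.0, -1.9]
gripper_width: 11.3
grasp_force: 61.6
clk 22.55 pos [650.8 -63.2 200. ] th -1.668 F [-10.1  -2.   -1.9] w 11.3 g 61.6 j6 -0.49
need [-3.8 15.7 74.1] [0 0 0]
230 [108 103  98  93  88  83  79  75  70  66  71  83]
236 [110 109 103 100  96  94  91  86  78  71  67  64]
242 [113 110 107 102  97  93  90  87  84  83  77  68]
0 [[266.2 189.9]
 [248.5 214.1]
 [229.5 237.5]]
0.1 [[265.6 184.5]
 [247.9 210.7]
 [228.9 236.4]]
0.2 [[264.4 179.7]
 [247.  207.8]
 [228.1 235.5]]
0.28 [[263.1 176.2]
 [246.  205.9]
 [227.4 235. ]]
208 253 262
216 242 265
224 230 254
232 229 241
0: 208 253 262
0: 216 246 265
0: 224 236 255
0: 232 226 245
0: 240 218 235
0: 248 222 224
```

Run:
```python
from ov import *
s=cv2.imread("pics/fin.png");t=optics.get_image("top")
def blobs(im,lo,hi,x0,x1,y0,y1):
    k=cv2.inRange(cv2.cvtColor(im,cv2.COLOR_BGR2HSV),lo,hi)[y0:y1,x0:x1];n,l,st,ce=cv2.connectedComponentsWithStats(k)
    return [(int(st[a,4]),(ce[a]+[x0,y0]).round(1).tolist()) for a in range(1,n) if st[a,4]>4]
print("red side",blobs(s,(0,150,50),(6,255,255),215,275,130,205))
def cp(x,th,y,z):return (x,280+(y-280)*np.cos(th)+(z-98)*np.sin(th),98-(y-280)*np.sin(th)+(z-98)*np.cos(th))
for th in(0,.15,.28):print(th,proj("side",W(m,[cp(96,th,0,z) for z in(151,123,95)])).round(1).tolist())
print("yellow side",blobs(s,(18,100,40),(38,255,255),220,310,260,340),"pred",proj("side",W(m,[(-145,243,94),(-145,243,70)])).round(1).tolist())
print("yellow top",blobs(t,(18,100,40),(38,255,255),160,200,215,255))
b=cv2.imread("pics/top0.png")
for nm,(x,y) in dict(blue=(236,130),gl=(277,133),gr=(321,152),sm=(335,247),sR=(355,165),s2=(386,252)).items():
    T=b[y-8:y+9,x-8:x+9];r=cv2.matchTemplate(t[y-16:y+17,x-16:x+17],T,cv2.TM_CCOEFF_NORMED);_,v,_,l=cv2.minMaxLoc(r);print(nm,round(v,2),l[0]-8,l[1]-8)
```

```text
red side []
0 [[239.2, 172.9], [239.4, 179.3], [239.7, 185.5]]
0.15 [[236.8, 165.4], [237.8, 171.1], [238.8, 176.7]]
0.28 [[233.7, 160.0], [235.5, 165.0], [237.2, 169.9]]
yellow side [(205, [265.2, 282.6]), (361, [227.3, 292.5]), (36, [251.2, 305.9]), (12, [255.8, 315.0]), (9, [254.0, 320.0])] pred [[266.0, 276.5], [265.9, 281.3]]
yellow top []
blue 0.85 0 0
gl 1.0 0 0
gr 1.0 0 0
sm 0.85 0 0
sR 1.0 0 0
s2 1.0 0 0
```

Chock ribs and grip appear where predicted, no bottle has moved in the top view, and the tab is still clamped (11.3 mm) 72 mm up. Handing in.

```bash
python3 -c "
from bench import arm, optics
print(arm.job_done());s=arm.read_state();print(s['clock'],s['position'],s['grasp_force'])"
```

```text
the job is handed in; nothing more can be done
None
the job is handed in; nothing more can be done
```

The job is handed in, result not shown: the chock is set at the camera-measured snug position and released, but I never felt it touch the tyre, even 19 mm further in; the drawbar is held by the pulled latch tab with the coupler about 72 mm above its seat, and I saw no bottle move.

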